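Open the tile press with its folding crank handle

TASK

Of the two small tile presses on the bench, open the one that has a test tile lying under its platen: swing the folded handle on its handwheel up until it is upright and latched, then turn the wheel anticlockwise (seen from above) by that handle as far as it goes. Leave the handle standing up, let go of it, and leave the other, empty press alone.

Things in the scene. Friction and masses are not known exactly. Their poses are not given: they have to be found in the camera images.
- handle_grip (a point): Middle of the dark wooden grip (34 mm long, 20 to 23 thick, spins on its spindle) of the folding handle on the press with a pale test tile sticking out in front. 56 mm from the hinge. Folded: handle level across the wheel, point 196 mm over the bench, 30 over the wheel's web, 25 over its hub; upright: 252 mm. Pinch it from above, fingers either side; it may pivot in the fingers.
- pivot (a point): Hinge of that handle, in a fork on the handwheel, 60 mm from the wheel's upright axis, 196 mm above the bench; goes round with the wheel. Its x axis is level and points at the wheel's axis (the folded handle lies along it, ending 13 mm past the axis); z points up. The handle swings up in that x-z plane. The wheel is 148 mm across and keeps its height.
- crank (a joint): Angle of that handle, rad: 0 folded flat, 1.57 upright at its stop. A spring latch resists from about 0.9 to 1.25 (under 3 N at the grip), then snaps the handle upright and holds it; let go earlier, the handle falls back.
- wheel (a joint): Angle of that handwheel, rad, growing anticlockwise seen from above: 0 at the start (closed), 2.1 at its stop (platen fully raised, 18 mm). A pin locks the wheel until the handle is nearly upright; then it turns with about 1.5 to 3 N at the grip and stays where it is left.
- spare_handle_grip (a point): The same point on the folded handle of the other press, which is alike but empty and is to be left alone. Which press stands on the left changes.
Mind the look-alikes: they are no part of the job. Leave any green look-alike of the part that bears handle_grip alone.

How it is judged:
On the way:
1. the handle stands up, latched, before the wheel is turned (value of joint crank above 1.35 rad and value of joint wheel below 0.5 rad), for 0.1 s.
At the end, for the whole second after the job is handed in: The wheel of the press with the tile is turned to its stop (at least 1.9 of 2.1 rad) and at rest, its handle still latched upright (at least 1.35 rad) and released (value of joint wheel above 1.9 rad and value of joint crank above 1.35 rad and velocity of joint wheel between -0.05 and 0.05 rad/s); the robot touches nothing.
It fails at once if the handle of the other, empty press is moved by more than 20 mm (distance of spare_handle_grip from where it was at the start of the episode above 0.02 m).
It also fails if it takes over 40 s, if anything falls off the work surface, if the arm or the gripper's body presses on something with over 40 N, if the wrist force passes 120 N, or if a joint passes its speed limit or range.

ROBOT

A 7-joint arm with a two-finger parallel gripper is mounted at the origin on the work surface; the furniture and walls round the work are solid. World frame = base frame: x ahead of the robot, y to its left, z up, the work surface at z = 0. Lengths are in m, angles in rad, forces in N, time in s.
With the tool pointing down it reaches from about 0.425 to 0.95 m from the base axis. Payload 4.7 kg.
Tool frame: the origin (TCP) lies at the very end of the fingers, on their centre line; the grasp point (between the pads) lies 19 mm behind it; z points along the fingers, y is the line along which they close (so a half turn about z gives the same grasp; the last joint's range is limited). The gripper opens to 87 mm and grips with 3 to 60 N. Pads are 19 mm wide; open, the fingers measure 117 mm over their backs; the gripper's body (75 mm by 190 mm) begins 51 mm behind the grasp point.
Start: joints at [-1.375, 0.469, -0.049, 1.532, 0.024, 1.141, -0.082], TCP at [0.15, 0.658, 0.223] pointing down, gripper open.
Joint ranges: [-2.59, 2.59], [-0.33, 1.99], [-1.39, 1.29], [0.1, 2.45], [-1.04, 4.18], [0.21, 1.99], [-2.66, 2.66]. Speed limits (rad/s): [2.57, 2.57, 3.14, 3.14, 3.14, 3.14, 3.14].

INTERFACE

Orientations are given as a unit quaternion [w, x, y, z].
In Python, from cell import manip gives the robot as it stands.
- The arm moves only by the shell command python3 -m handwheel 'ROWS'. ROWS is JSON, a list of rows, each a list of 7 numbers: the shift along the tool's x, y, z in cm, then the turn, a rotation vector about the tool's x, y, z in rad, then the closure, from 0 (fully open) to 1 (shut). In form: [[dx, dy, dz, wx, wy, wz, fingers], ...]. A call has exactly 5 rows; each row shifts and turns the commanded pose from where the row before left it, along the tool's axes as they then stand; what a row does not reach is not made up. A row lasts 1/10 s, in which the tool goes at most 50 mm and 8.59 degrees, less where a joint would pass 70% of its speed; a pose out of reach is approached as far as the arm can. A call is refused whole if a number of a shift passes 5 or a number of a turn 0.15, either way. A call with a gripper value outside its range is refused whole. The fingers move at their own pace and stop on an object; the grip force is fixed at half the most. Time passes only in rows, so rows that do not move let the fingers close, or fill a call up. It gives the time, the measured TCP pose, the force, the opening and the grip force at its end, in the units of the state.
- manip.read_state(): the state, without advancing time (a new reading comes with each control period).
- manip.get_image(name): name is "side" or "top" or "wrist"; returns a dict with "image" (384x512x3 uint8, red, green, blue), "intrinsics" (3x3 intrinsics, pixels), "k1" (the pictures are not rectified: a ray, as slopes to the right and down, at radius r is drawn at 1 + k1 r^2 times it, then the intrinsics apply), "rvec" (rotation vector, rad) and "tvec" (3), from world to camera coordinates, as OpenCV has them; the wrist camera has in their place "T_tool_cam" (4x4, takes a point from camera to tool coordinates, whose origin is the TCP and whose axes are the flange's). Camera axes: x right, y down, z forward; pixel columns grow to the right and rows downward; lengths in m; the calibration is good to about 2 mm. A picture is of the moment at which its call begins: read the wrist's pose just before it. There is no depth.
- manip.job_done(): hands the job in; it is judged then, once.
The state is a dict: "time": time; "q": joint angles; "qvel": joint speeds; "joint_torque": joint torques, N m; "ee_pos": TCP position; "ee_rot": TCP orientation; "ft_force": force on the tool from outside, world axes, zero at the start; "moment": the same for the moment, N m; "gripper_width": finger opening in m; "gripper_force": force on a finger pad.
Only numpy, scipy, OpenCV 4.12 (cv2) and the standard library are available. Lean on these libraries where they do the work, as an engineer would, in place of code of your own. Each camera call takes 0.05 s, during which the arm holds its last target. There are 200 camera calls.

## Working session

There is one attempt and no reset: what is moved stays moved. The work goes in short steps, Python scripts to look and compute and a shell command to move; the robot and the scene stay as the last step left them, time stands still between calls to the robot, and variables do not carry over. Pictures are saved under pics/ and viewed, at most 10 in all, crops included, and the job is handed in when it is done.

```bash
mkdir -p pics; ls; cat > h.py <<'E'
import numpy as np, cv2
from cell import manip
from scipy.spatial.transform import Rotation as R
def state(): return manip.read_state()
def Twt(s):
    q=s["ee_rot"]; T=np.eye(4); T[:3,:3]=R.from_quat([q[1],q[2],q[3],q[0]]).as_matrix(); T[:3,3]=s["ee_pos"]; return T
def grab(name,fn=None):
    s=state(); d=manip.get_image(name)
    if name=="wrist": Twc=Twt(s)@np.array(d["T_tool_cam"])
    else:
        M=np.eye(4); M[:3,:3]=cv2.Rodrigues(np.array(d["rvec"],float))[0]; M[:3,3]=np.ravel(d["tvec"]); Twc=np.linalg.inv(M)
    if fn: cv2.imwrite("pics/"+fn,d["image"][:,:,::-1])
    return d["image"],np.array(d["intrinsics"]),float(d["k1"]),Twc
def ray(cam,u,v):
    _,K,k1,T=cam
    p=cv2.undistortPoints(np.array([[[u,v]]],float),K,np.array([k1,0,0,0.]))[0,0]
    return T[:3,3],T[:3,:3]@np.array([p[0],p[1],1])
def onplane(cam,u,v,z):
    o,d=ray(cam,u,v); return o+d*(z-o[2])/d[2]
def proj(cam,P):
    _,K,k1,T=cam; M=np.linalg.inv(T)
    return cv2.projectPoints(np.array(P,float).reshape(-1,1,3),cv2.Rodrigues(M[:3,:3])[0],M[:3,3],K,np.array([k1,0,0,0.]))[0][:,0]
E
python3 - <<'E'
from h import *
a=grab("top","top0.png");b=grab("side","side0.png")
s=state();print(s["time"],s["ee_pos"],s["ee_rot"],s["gripper_width"]);print(a[3].round(2),b[3].round(2))
E
```

```text
pics
0.1 [0.15036828 0.65749702 0.22161028] [-5.32294039e-05  1.12160244e-01  9.93689750e-01 -8.70596839e-04] 0.08693116387818571
[[-0.01 -1.    0.08  0.33]
 [-1.    0.01 -0.01 -0.27]
 [ 0.01 -0.08 -1.    0.99]
 [ 0.    0.    0.    1.  ]] [[-0.98 -0.1   0.18  0.27]
 [-0.21  0.46 -0.87  0.45]
 [ 0.01 -0.88 -0.47  0.52]
 [ 0.    0.    0.    1.  ]]
```

View pics/top0.png

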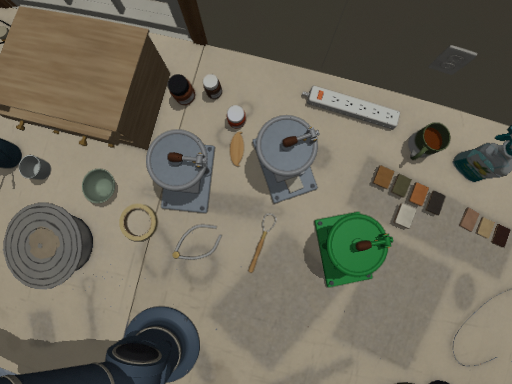

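View pics/side0.png

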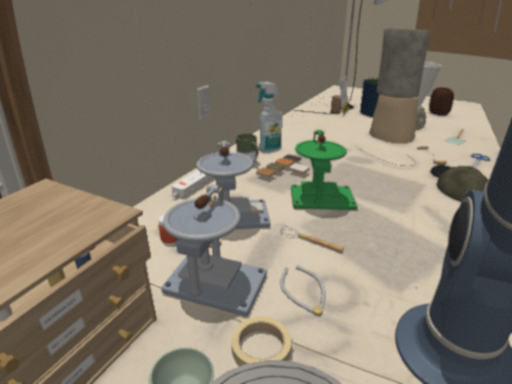

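The top view shows two grey presses, with wheels at about (178,160) and (287,147), and a green look-alike at (357,246). The right-hand grey press seems to have a pale tile at (295,185). I'll zoom in to check.

```bash
python3 - <<'E'
from h import *
a=cv2.imread("pics/top0.png")[105:220,135:335]
cv2.imwrite("pics/c0.png",cv2.resize(a,None,fx=4,fy=4,interpolation=cv2.INTER_CUBIC))
cam=grab("top")
for n,g,h in (("L",(176,157),(201,160)),("R",(290,141.5),(313,135))):
    print(n,onplane(cam,*g,.196).round(3),onplane(cam,*h,.196).round(3))
print("tile",onplane(cam,295,185,.03).round(3))
hsv=cv2.cvtColor(cam[0],cv2.COLOR_RGB2HSV)
# grips: dark brown
m=((hsv[...,0]<15)&(hsv[...,1]>110)&(hsv[...,2]<150)).astype(np.uint8)
n,l,st,c=cv2.connectedComponentsWithStats(m)
for i in range(1,n):
    if st[i,4]>25 and 140<c[i][0]<340 and 110<c[i][1]<200: print(st[i],c[i],onplane(cam,*c[i],.2).round(4))
E
```

```text
L [ 0.483 -0.087  0.196] [ 0.475 -0.145  0.196]
R [ 0.516 -0.348  0.196] [ 0.531 -0.401  0.196]
tile [ 0.434 -0.375  0.03 ]
[227 116  19  11  68] [236.58823529 122.20588235] [ 0.5611 -0.2264  0.2   ]
[283 137  14  10 102] [289.3627451  140.96078431] [ 0.516  -0.3461  0.2   ]
[168 153  14   9 107] [174.61682243 156.90654206] [ 0.4826 -0.0851  0.2   ]
```

View pics/c0.png

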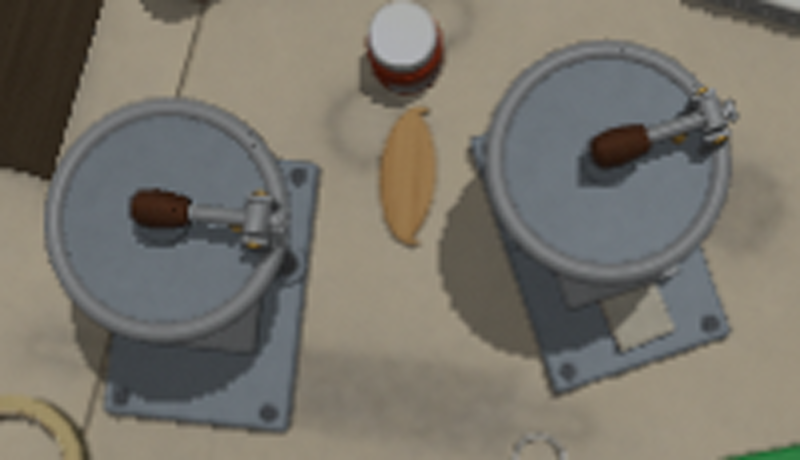

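The right-hand press holds the tile: there is a pale square on its base at crop pixel (640,320), and the left press has none. Its grip is at about (0.516, -0.346) and its hinge at (0.531, -0.401). I'll rise and yaw first, then follow an arc to a point above the grip.

```bash
python3 -m handwheel '[[0,0,-4,0,0,0.15,0],[0,0,-4,0,0,0.15,0],[0,0,-4,0,0,0.15,0],[0,0,-4,0,0,0.15,0],[0,0,-4,0,0,0.15,0]]'
python3 -m handwheel '[[0,0,0,0,0,0.15,0],[0,0,0,0,0,0.15,0],[0,0,0,0,0,0.03,0],[-4.2,1.5,0,0,0,0,0],[-4.2,1.5,0,0,0,0,0]]'
```

```text
time: 0.65
ee_pos: [0.1503, 0.6576, 0.4239]
ee_rot: [0.0, 0.471, 0.882, -0.0]
ft_force: [0.2, 1.0, -0.2]
gripper_width: 0.0872
gripper_force: 0.0
time: 1.15
ee_pos: [0.2008, 0.5845, 0.4208]
ee_rot: [0.001, 0.605, 0.796, -0.001]
ft_force: [0.8, 0.1, 0.5]
gripper_width: 0.0868
gripper_force: 0.0
```

```bash
python3 -m handwheel '[[-4.2,1.5,0,0,0,0,0],[-4.2,1.5,0,0,0,0,0],[-4.2,1.5,0,0,0,0,0],[-4.2,1.5,0,0,0,0,0],[-4.2,1.5,0,0,0,0,0]]'
python3 -m handwheel '[[-4.6,0.8,0,0,0,0,0],[-4.6,0.8,0,0,0,0,0],[-4.6,0.8,0,0,0,0,0],[-4.6,0.8,0,0,0,0,0],[-4.6,0.8,0,0,0,0,0]]'
python3 -m handwheel '[[-4.6,0.8,0,0,0,0,0],[-4.6,0.8,0,0,0,0,0],[-4.9,-0.8,0,0,0,0,0],[-4.9,-0.8,0,0,0,0,0],[-4.9,-0.8,0,0,0,0,0]]'
python3 -m handwheel '[[-4.9,-0.8,0,0,0,0,0],[-4.9,-0.8,0,0,0,0,0],[-4.9,-0.8,0,0,0,0,0],[-4.9,-0.8,0,0,0,0,0],[0,0,0,0,0,0,0]]'
python3 - <<'E'
from h import *
w=grab("wrist","w0.png");print(w[3].round(3),state()["ee_pos"],proj(w,[[.516,-.346,.196],[.531,-.401,.196]]))
E
```

```text
time: 1.65
ee_pos: [0.3297, 0.4001, 0.4222]
ee_rot: [-0.0, 0.606, 0.795, -0.0]
ft_force: [0.7, 0.3, -0.2]
gripper_width: 0.0872
gripper_force: 0.0
time: 2.15
ee_pos: [0.4283, 0.1885, 0.4223]
ee_rot: [-0.0, 0.606, 0.795, -0.0]
ft_force: [1.3, 0.5, -0.0]
gripper_width: 0.0871
gripper_force: 0.0
time: 2.65
ee_pos: [0.4828, -0.0441, 0.4223]
ee_rot: [-0.0, 0.606, 0.796, 0.0]
ft_force: [1.1, 0.6, 0.4]
gripper_width: 0.0869
gripper_force: 0.0
time: 3.15
ee_pos: [0.5011, -0.2477, 0.422]
ee_rot: [0.001, 0.612, 0.791, -0.003]
ft_force: [0.0, -0.5, -0.2]
gripper_width: 0.087
gripper_force: 0.0
[[ 0.968  0.241  0.071  0.481]
 [ 0.251 -0.924 -0.287 -0.168]
 [-0.004  0.296 -0.955  0.583]
 [ 0.     0.     0.     1.   ]] [ 0.50217193 -0.24376904  0.42183636] [[249.0151186  235.28336776]
 [249.86604813 274.70610251]]
```

View pics/w0.png

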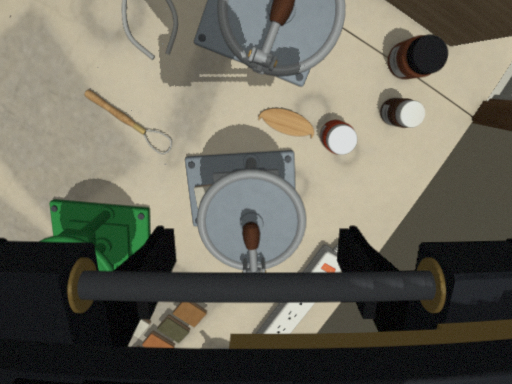

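The wrist view matches the prediction. The grip is at (251,236), its stem runs to about (254,268), and the wheel centre is near (251,219). I'll compute the positions from these.

```bash
python3 - <<'E'
from h import *
w=grab("wrist")
hsv=cv2.cvtColor(w[0],cv2.COLOR_RGB2HSV)
m=((hsv[...,0]<15)&(hsv[...,1]>90)&(hsv[...,2]<130)).astype(np.uint8)
m[:200]=0;m[262:]=0;m[:,:230]=0;m[:,275:]=0
n,l,st,c=cv2.connectedComponentsWithStats(m);i=1+st[1:,4].argmax();print(st[i],c[i])
g=onplane(w,*c[i],.198);print("grip",g)
for u,v in ((252,260),(254,268)):
    h=onplane(w,u,v,.196);print("stem",h,np.degrees(np.arctan2(*(g-h)[1::-1])))
for z in(.166,.18):print("rim ctr",onplane(w,251.5,219,z))
s=state();T=Twt(s);print(s["ee_pos"],T[:3,:3].round(3)); print("tool delta cm",100*T[:3,:3].T@(np.array([g[0],g[1],.18])-T[:3,3]))
E
```

```text
[241 226  16  27 345] [248.72173913 238.3942029 ]
grip [ 0.51812581 -0.34442892  0.198     ]
stem [ 0.53004736 -0.37403006  0.196     ] 111.93659986522539
stem [ 0.53552659 -0.38474749  0.196     ] 113.34417179822883
rim ctr [ 0.51768816 -0.33086327  0.166     ]
rim ctr [ 0.51646953 -0.32529311  0.18      ]
[ 0.50317202 -0.2409315   0.42182417] [[-0.261  0.965 -0.002]
 [ 0.965  0.261 -0.   ]
 [ 0.    -0.002 -1.   ]]
tool delta cm [-10.38917746  -1.21595701  24.18117205]
```

```bash
python3 -m handwheel '[[-3.4,-0.4,3,0,0,0,0],[-3.5,-0.4,3,0,0,0,0],[-3.5,-0.4,3,0,0,0,0],[0,0,2.5,0,0,0,0],[0,0,0,0,0,0,0]]'
python3 -m handwheel '[[0,0,0,0,0,0,0.2],[0,0,0,0,0,0,0.2],[0,0,0,0,0,0,0.2],[0,0,0,0,0,0,0.2],[0,0,0,0,0,0,0.2]]'
python3 - <<'E'
from h import *
w=grab("wrist");cv2.imwrite("pics/w1.png",cv2.resize(w[0][130:330,130:380,::-1],None,fx=3,fy=3))
s=state();print(s["ee_pos"]);T=Twt(s);print(proj(w,[[.517,-.345,.196],T[:3,3],T[:3,3]+T[:3,2]*.12]))
E
```

```text
time: 3.75
ee_pos: [0.5189, -0.3402, 0.3035]
ee_rot: [-0.004, 0.606, 0.795, 0.0]
ft_force: [0.0, -0.3, 0.7]
gripper_width: 0.0869
gripper_force: 0.0
time: 4.25
ee_pos: [0.5199, -0.3429, 0.3082]
ee_rot: [0.001, 0.607, 0.795, 0.0]
ft_force: [-0.6, -0.7, 0.1]
gripper_width: 0.07
gripper_force: 0.0
[ 0.51978277 -0.34297681  0.30800865]
[[252.43833462 187.94187082]
 [256.53836356 246.69286418]
 [256.31930806 183.98075389]]
```

View pics/w1.png

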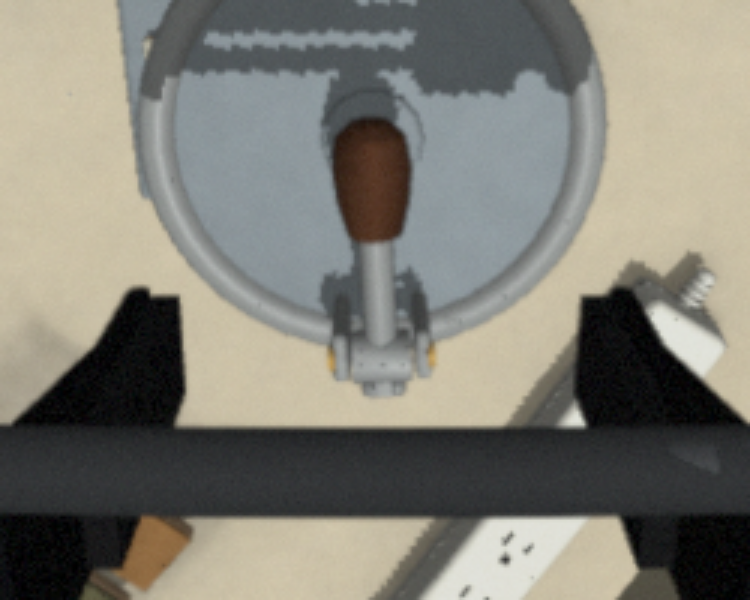

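The grip is at crop (372,180), i.e. pixel (254,190). The hinge is at crop (383,357), i.e. (257.7,249). The handle lies almost along tool x.

```bash
python3 - <<'E'
from h import *
w=grab("wrist");g=onplane(w,254,190,.2);h=onplane(w,257.7,249,.196);d=(g-h)[:2]
print(g,h,np.linalg.norm(d),np.degrees(np.arctan2(d[1],d[0])))
s=state();T=Twt(s);print(s["ee_pos"]); print("tool delta cm",100*T[:3,:3].T@(np.array([g[0],g[1],.181])-T[:3,3]),np.degrees(np.arctan2(T[1,0],T[0,0])))
E
```

```text
[ 0.51823539 -0.34520613  0.2       ] [ 0.53626188 -0.39925303  0.196     ] 0.056973865845055406 108.44529940261013
[ 0.51967887 -0.34303488  0.30781459]
tool delta cm [-0.170104   -0.20240115 12.68138371] 105.25940044551034
```

```bash
python3 -m handwheel '[[-0.2,-0.2,3.5,0,0,-0.05,0.3],[0,0,3.5,0,0,0,0.3],[0,0,3,0,0,0,0.3],[0,0,1.7,0,0,0,0.3],[0,0,1,0,0,0,0.3]]'
python3 -m handwheel '[[0,0,0,0,0,0,0.3],[0,0,0,0,0,0,0.4],[0,0,0,0,0,0,0.5],[0,0,0,0,0,0,0.6],[0,0,0,0,0,0,0.7]]'
python3 -m handwheel '[[0,0,0,0,0,0,0.8],[0,0,0,0,0,0,0.9],[0,0,0,0,0,0,0.9],[0,0,0,0,0,0,0.9],[0,0,0,0,0,0,0.9]]'
```

```text
time: 4.85
ee_pos: [0.5176, -0.345, 0.1787]
ee_rot: [-0.001, 0.587, 0.81, -0.0]
ft_force: [0.4, -0.0, 0.3]
gripper_width: 0.061
gripper_force: 0.0
time: 5.35
ee_pos: [0.5184, -0.3458, 0.1812]
ee_rot: [0.001, 0.587, 0.81, 0.0]
ft_force: [-0.4, -0.6, 1.0]
gripper_width: 0.0364
gripper_force: 0.0
time: 5.85
ee_pos: [0.5184, -0.3455, 0.1806]
ee_rot: [0.0, 0.587, 0.81, 0.0]
ft_force: [0.8, 0.0, 1.2]
gripper_width: 0.0209
gripper_force: 30.0
```

Gripped at 20.9 mm. Next I swing the handle up along a 56 mm arc.

```bash
python3 -m handwheel '[[-0.07,0,-0.88,0,0,0,0.9],[-0.20,0,-0.85,0,0,0,0.9],[-0.34,0,-0.81,0,0,0,0.9],[-0.46,0,-0.75,0,0,0,0.9],[-0.57,0,-0.67,0,0,0,0.9]]'
python3 -m handwheel '[[-0.67,0,-0.57,0,0,0,0.9],[-0.75,0,-0.46,0,0,0,0.9],[-0.81,0,-0.34,0,0,0,0.9],[-0.85,0,-0.20,0,0,0,0.9],[-0.88,0,-0.07,0,0,0,0.9]]'
python3 -m handwheel '[[-0.2,0,0,0,0,0,0.9],[0,0,0,0,0,0,0.9],[0,0,0,0,0,0,0.9],[0,0,0,0,0,0,0.9],[0,0,0,0,0,0,0.9]]'
python3 - <<'E'
from h import *
w=grab("wrist","w2.png");s=grab("side");cv2.imwrite("pics/s2.png",cv2.resize(s[0][120:250,120:300,::-1],None,fx=4,fy=4))
E
```

```text
time: 6.35
ee_pos: [0.5232, -0.3605, 0.2207]
ee_rot: [-0.001, 0.587, 0.81, 0.001]
ft_force: [0.5, 1.5, -1.3]
gripper_width: 0.0207
gripper_force: 30.0
time: 6.85
ee_pos: [0.5362, -0.4002, 0.2385]
ee_rot: [0.001, 0.587, 0.81, 0.0]
ft_force: [-0.2, 2.9, 3.6]
gripper_width: 0.0211
gripper_force: 30.0
time: 7.35
ee_pos: [0.5368, -0.402, 0.2385]
ee_rot: [0.002, 0.587, 0.81, -0.0]
ft_force: [-0.2, 2.4, 7.3]
gripper_width: 0.0207
gripper_force: 30.0
```

View pics/w2.png

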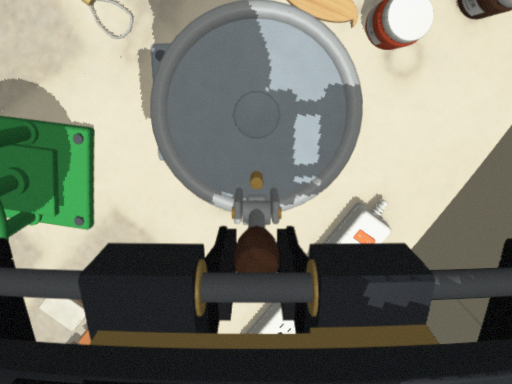

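View pics/s2.png

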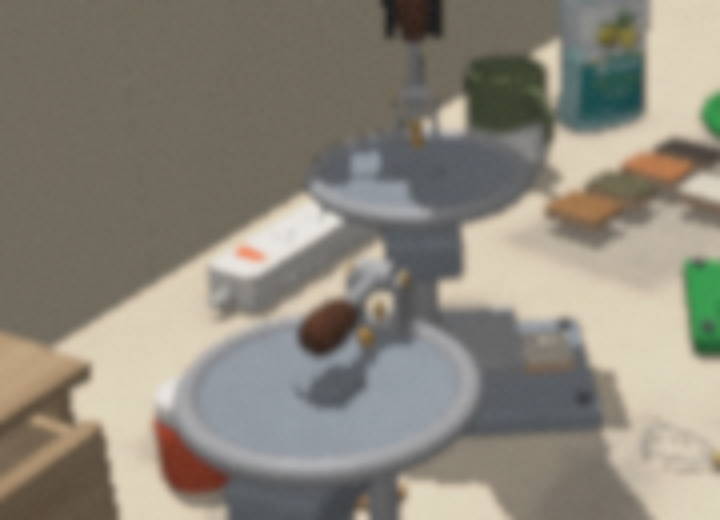

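The handle is upright: the grip is in the fingers at (257,250) in the wrist view, and the stem is vertical in the side view. Now I turn the wheel by carrying the grip along a 60 mm circle, with the tool orientation held constant because the grip spins.

```bash
python3 -m handwheel '[[0.16,0.84,0,0,0,0,0.9],[0.17,0.82,0,0,0,0,0.9],[0.29,0.79,0,0,0,0,0.9],[0.39,0.74,0,0,0,0,0.9],[0.50,0.68,0,0,0,0,0.9]]'
python3 - <<'E'
from h import *
p=state()["ee_pos"][:2]-np.array([.5175,-.3446]);print(np.hypot(*p),np.arctan2(p[1],p[0])-np.radians(-71.6))
E
```

```text
time: 7.95
ee_pos: [0.5676, -0.3778, 0.2385]
ee_rot: [0.002, 0.588, 0.809, -0.002]
ft_force: [-1.5, -1.7, 5.6]
gripper_width: 0.0205
gripper_force: 30.0
0.06008650968104441 0.6642835353506221
```

```bash
python3 -m handwheel '[[0.58,0.60,0,0,0,0,0.9],[0.66,0.52,0,0,0,0,0.9],[0.73,0.42,0,0,0,0,0.9],[0.78,0.31,0,0,0,0,0.9],[0.81,0.20,0,0,0,0,0.9]]'
python3 -m handwheel '[[0.84,0.08,0,0,0,0,0.9],[0.84,-0.03,0,0,0,0,0.9],[0.83,-0.15,0,0,0,0,0.9],[0.80,-0.26,0,0,0,0,0.9],[0.75,-0.37,0,0,0,0,0.9]]'
python3 -m handwheel '[[0.2,-0.1,0,0,0,0,0.9],[0,0,0,0,0,0,0.9],[0,0,0,0,0,0,0.9],[0,0,0,0,0,0,0.9],[0,0,0,0,0,0,0.9]]'
python3 - <<'E'
from h import *
p=state()["ee_pos"][:2]-np.array([.5175,-.3446]);print(np.hypot(*p),np.arctan2(p[1],p[0])-np.radians(-71.6))
E
```

```text
time: 8.45
ee_pos: [0.5775, -0.3369, 0.2385]
ee_rot: [0.003, 0.588, 0.809, -0.001]
ft_force: [0.4, -2.4, 6.6]
gripper_width: 0.021
gripper_force: 30.0
time: 8.95
ee_pos: [0.5585, -0.3001, 0.2385]
ee_rot: [0.003, 0.587, 0.809, -0.001]
ft_force: [1.5, -2.6, 5.0]
gripper_width: 0.0211
gripper_force: 30.0
time: 9.45
ee_pos: [0.5577, -0.2994, 0.2385]
ee_rot: [0.004, 0.587, 0.809, -0.001]
ft_force: [3.4, -3.5, 3.3]
gripper_width: 0.021
gripper_force: 30.0
0.060483336802629066 2.0945042572685457
```

The wheel reads 2.09 rad with the force building, so it is at the stop. I'll open and go straight up.

```bash
python3 -m handwheel '[[0,0,0,0,0,0,0.7],[0,0,0,0,0,0,0.6],[0,0,0,0,0,0,0.5],[0,0,0,0,0,0,0.4],[0,0,0,0,0,0,0.4]]'
python3 -m handwheel '[[0,0,-1,0,0,0,0.4],[0,0,-3,0,0,0,0.4],[0,0,-4,0,0,0,0.4],[0,0,-4,0,0,0,0.4],[0,0,-3,0,0,0,0.4]]'
python3 -m handwheel '[[4,0,0,0,0,0,0.4],[4,0,0,0,0,0,0.4],[0,0,0,0,0,0,0.4],[0,0,0,0,0,0,0.4],[0,0,0,0,0,0,0.4]]'
python3 - <<'E'
from h import *
a=grab("side");b=grab("top");f=lambda i:cv2.resize(i[:,:,::-1],None,fx=2.2,fy=2.2)
cv2.imwrite("pics/e.png",np.hstack([f(a[0][100:330,130:300]),f(b[0][70:300,180:360])]))
E
```

```text
time: 9.95
ee_pos: [0.5553, -0.2959, 0.2361]
ee_rot: [-0.0, 0.587, 0.81, -0.0]
ft_force: [-0.2, 0.1, 0.1]
gripper_width: 0.0485
gripper_force: 0.0
time: 10.45
ee_pos: [0.5556, -0.2969, 0.3901]
ee_rot: [0.002, 0.587, 0.809, 0.0]
ft_force: [0.5, -0.3, 0.8]
gripper_width: 0.0523
gripper_force: 0.0
time: 10.95
ee_pos: [0.5306, -0.2214, 0.3871]
ee_rot: [0.001, 0.588, 0.809, -0.0]
ft_force: [0.6, -0.4, -0.8]
gripper_width: 0.0526
gripper_force: 0.0
```

View pics/e.png

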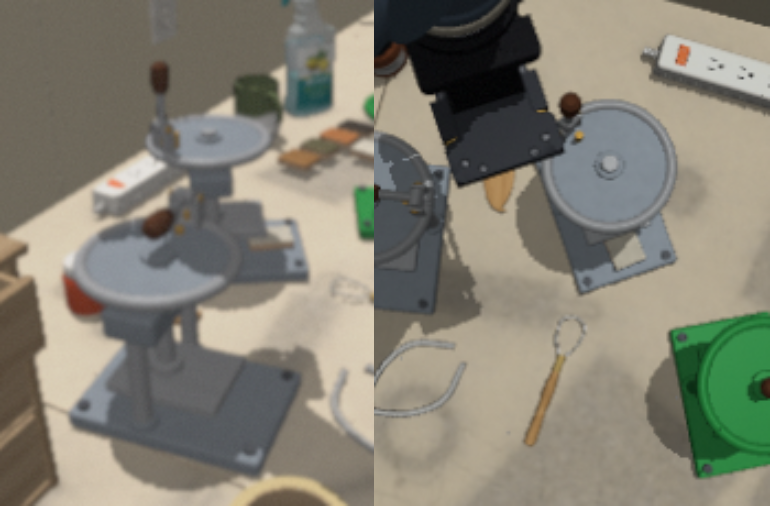

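The handle stands upright at crop (160,80) in the side view. From the top, the hinge sits about 46° round from +x, so the wheel is at about 2.06 rad. The spare press is untouched and the gripper is clear, so I'm handing in.

```bash
python3 -c "
from cell import manip
print(manip.job_done())"
```

```text
the job is handed in; nothing more can be done
None
```

I opened the press with the tile: its handle is latched upright and released, its wheel is turned to the stop (about 2.09 rad as measured from the arm), the empty press was left alone, and the job was handed in at about 11 s (no verdict was returned).

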